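# Lock the specimen canister into its transport cradle

### The arm

A 6-joint arm with a two-finger parallel gripper is mounted at the origin on the work surface. World frame = base frame: x ahead of the robot, y to its left, z up, the work surface at z = 0. Lengths are in m, angles in rad, forces in N, time in s.
With the tool pointing down it reaches from about 0.4 to 0.925 m from the base axis. Payload 12.5 kg.
Tool frame: the origin (TCP) lies midway between the tips of the shut fingers; the grasp point (between the pads) lies 19 mm behind it (robot.hold_point_z is the distance from the TCP to the grasp point, in m); z points along the fingers, y is the line along which they close (so a half turn about z gives the same grasp; the last joint's range is limited). The gripper opens to 95 mm and grips with 3 to 60 N. Pads are 20 mm wide; open, the fingers measure 119 mm over their backs; the gripper's body (75 mm by 180 mm) begins 59 mm behind the grasp point.
Start: joints at [1.02, 0.491, 1.559, -0, 1.092, -0.106], TCP at [0.269, 0.564, 0.184] pointing down, gripper open.
Joint ranges: [-3.1, 3.1], [-0.84, 2.19], [0.05, 2.79], [-1.13, 4.28], [0.06, 2.93], [-2.69, 2.69]. Speed limits (rad/s): [2.22, 2.22, 2.79, 3.14, 3.14, 3.14].

### API

Orientations are given as [roll, pitch, yaw] about the fixed x, y, z axes, in that order (R = Rz(yaw) Ry(pitch) Rx(roll)).
In Python, from plant import robot, viewer, order gives the robot as it stands.
- The arm moves only by the tool servo_tool, never from a script. Its argument "motion" is one flat list of numbers, 5 for each row, row after row: the shift along the tool's x, y, z each as a share of 0.1 m, from -1 to 1, then the turn about the tool's z as a share of pi/4 rad, from -1 to 1, then the opening, from 0 (shut) to 1 (fully open). In form: [x, y, z, yaw, claw, x, y, z, yaw, claw, ...]. A call has 1 to 12 rows; each row is the pose to reach, as a shift and turn from the pose commanded when the call began, along the tool's axes at that moment; what a row does not reach only later rows make up. A row lasts 1/12 s, in which the tool goes at most 41.7 mm and 7.16 degrees, less where a joint would pass 70% of its speed; a pose out of reach is approached as far as the arm can. A call with a number of a shift or a turn outside -1 to 1 is refused whole. A call with a gripper value outside its range is refused whole. The fingers move at their own pace and stop on an object; "squeeze" is the grip in N (left out, the last holds). Time passes only in rows, so rows that repeat a pose let the fingers close. It gives the time, the measured TCP pose, the force, the opening and the grip force at its end, in the units of the state.
- robot.get_state(): the state, without advancing time (a new reading comes with each control period).
- viewer.read_camera(name): name is "side" or "top" or "wrist"; returns a dict with "color" (400x640x3 uint8, blue, green, red), "z_map" (400x640 float32, m along the optical axis (not along the pixel's ray), 0 where there is no reading), "fx", "fy", "cx", "cy" (pixels), "k1" (the pictures are not rectified: a ray, as slopes to the right and down, at radius r is drawn at 1 + k1 r^2 times it, then the intrinsics apply), "world_from_camera" (4x4, takes a point from camera to world coordinates). Camera axes: x right, y down, z forward; pixel columns grow to the right and rows downward; lengths in m; the calibration is good to about 2 mm. A picture is of the moment at which its call begins.
- order.job_done(): hands the job in; it is judged then, once.
Trained networks look in the newest picture that a camera, given by its name, has taken for a name from the list of things; names that differ only in an ending like _2 or _b are one class to them, and where a whole thing is asked for, a point or a joint stands for the part that bears it (a point fixed in the world has none). Each returns a list of dicts, best first, with "confidence" (0 to 1); they miss things now and then, are a little off and sometimes report something else, mostly with a low value. They report only what shows in the picture. A call takes as long as a camera call. They do not tell look-alikes from the thing itself.
- viewer.find_in(query, camera): "at" ([x, y, z] in m, in the coordinates of the camera as it stood for that picture, good to about 4 mm: the middle of the surface that is visible of it).
The state is a dict: "time_s": time; "qpos": joint angles; "qvel": joint speeds; "joint_torque": joint torques, N m; "position": TCP position; "eef_rot": TCP orientation; "force": force on the tool from outside, world axes, zero at the start; "ft_torque": the same for the moment, N m; "width": finger opening in m; "grip_force": force on a finger pad.
Only numpy, scipy, OpenCV 4.12 (cv2) and the standard library are available. Lean on these libraries where they do the work, as an engineer would, in place of code of your own. Each camera call takes 0.05 s, during which the arm holds its last target. There are 200 camera calls.

### The job

Get the specimen canister ready for transport: first slide the cradle's lock (the carriage with the black grip) fully back to its open end stop, then stand the lying canister upright, cap up, on the desk beside the cradle and let go of it. Take it again, lower it upright all the way into the cradle's bay without dropping it and let go, then slide the lock home to its closed end stop, so that its tongue lies over the canister's shoulder. Leave the other things on the desk where they are.

Things in the scene. Friction and masses are not known exactly. Their poses are not given: they have to be found in the camera images.
- canister: aluminium canister, square body 54 x 54 x 95 mm with a square black cap 28 x 28 mm, 35 mm tall, centred and squared on one end (130 mm overall). At the start it lies on one of its sides. Origin: on its long axis at mid-length, 65 mm from the base end face and 65 mm from the cap's end; its x axis runs along its length from base to cap. About 0.25 kg.
- canister_base (a point): centre of the canister's base end face (65 mm behind its origin along its x axis)
- canister_cap (a point): centre of the end face of the canister's cap (65 mm ahead of the origin along its x axis); the shoulder, where the cap meets the body, is 35 mm below it when upright
- cradle: grey fixed cradle, base plate 110 (x) x 164 (y) x 10 mm; origin: centre of its underside. Square bay (62 x 62 mm inside, walls 6 mm thick, 60 mm above the desk) centred at x +18, y -44 mm. From x -55 to -13 mm, along all of y, a housing 88 mm high with a rail (92 mm high) on which the lock slides; stop blocks at the rail's ends are 106 mm high.
- bay_floor (a point): centre of the floor of the bay, 10 mm above the desk; axes like the cradle's
- lock (a joint): travel of the lock along the cradle's +y axis, m: 0 = closed end stop (tongue over the middle of the bay), 0.090 = open end stop (bay free). It stays where it is left; about 3 N moves it. At the start it is closed or nearly so.
- lock_grip (a point): middle of the lock's upright black grip, 32 (cradle x) x 22 (y) x 30 mm tall, on an aluminium carriage 40 mm long in y; point 138, grip top 147, carriage top 117 mm above the desk. The lock's flat tongue (30 mm wide in y, underside 109, top 117 mm above the desk) reaches 35 mm from here towards the bay, 4 mm above a seated canister's shoulder, and passes beside the cap.
- brush_mug: bystander: white mug 100 mm tall, 84 mm wide, holding upright brushes (200 mm overall); origin: centre of its foot
- pencil_mug: bystander: white mug 100 mm tall, 84 mm wide, holding pencils (180 mm overall); origin: centre of its foot
- eraser: bystander: white eraser block 60 x 26 x 16 mm lying flat; origin: centre of its underside
- tape_roll: bystander: roll of paper tape lying flat, 84 mm across, 24 mm high; origin: centre of its underside
- round_tin: bystander: round aluminium tin standing, 68 mm across, 60 mm tall; origin: centre of its underside
- plug: bystander: black mains plug, 50 x 46 x 22 mm, pins up to 37 mm high; origin: centre of its underside
- charger: bystander: black charger dock 85 x 85 x 55 mm; origin: centre of its underside
There are look-alikes about, which are no part of the job. What is shaped like the canister but blue or orange is not meant.

How it is judged:
By the outcome, as a careful person would: the job done as asked, in the order asked, and still so for the second after the job is handed in, with the robot touching nothing.
It also fails if it takes over 72 s, if anything falls off the work surface, if the arm or the gripper's body presses on something with over 40 N, if the wrist force passes 120 N, or if a joint passes its speed limit or range.

## Working session

There is one attempt and no reset: what is moved stays moved. The work goes in short steps, Python scripts to look and compute and a tool call to move; the robot and the scene stay as the last step left them, time stands still between calls to the robot, and variables do not carry over. Pictures are saved under pics/ and viewed, at most 12 in all, crops included, and the job is handed in when it is done.

Besides the shell and the picture viewer there is one more tool, called after "Call:" in YAML: its name, and indented under it one key for each argument. servo_tool: Moves the arm, as the interface text tells. Shift numbers are shares of 0.1 m and turn numbers shares of pi/4 rad, none past 1 either way. Its arguments: {"type":"object","properties":{"motion":{"type":"array"},"squeeze":{"type":"number"}},"required":["motion"]}

```bash
ls; mkdir -p pics
cat > h.py <<'E'
import numpy as np, cv2
from plant import robot, viewer, order
from scipy.spatial.transform import Rotation as Ro
def grab(n):
    c=viewer.read_camera(n); return c
def cloud(c):
    K=np.array([[c['fx'],0,c['cx']],[0,c['fy'],c['cy']],[0,0,1.]])
    h,w=c['z_map'].shape
    u,v=np.meshgrid(np.arange(w),np.arange(h))
    p=cv2.undistortPoints(np.stack([u,v],-1).reshape(-1,1,2).astype(float),K,np.array([c['k1'],0,0,0,0])).reshape(h,w,2)
    z=c['z_map'][...,None]
    P=np.concatenate([p*z,z],-1)
    T=np.array(c['world_from_camera'])
    W=P@T[:3,:3].T+T[:3,3]
    W[c['z_map']==0]=np.nan
    return W
def project(c,p):
    T=np.linalg.inv(np.array(c['world_from_camera'])); q=T[:3,:3]@np.array(p)+T[:3,3]
    s=q[:2]/q[2]; s=s*(1+c['k1']*(s@s)); return np.array([s[0]*c['fx']+c['cx'],s[1]*c['fy']+c['cy']])
def find(q,cam,c):
    T=np.array(c['world_from_camera'])
    r=[]
    for d in viewer.find_in(q,cam):
        w=T[:3,:3]@np.array(d['at'])+T[:3,3]
        r.append((round(d['confidence'],2),w.round(3).tolist(),project(c,w).round().astype(int).tolist()))
    return r
E
python3 - <<'E'
from h import *
s=robot.get_state();print({k:np.round(s[k],3) for k in s})
for n in ['top','side']:
    c=grab(n);cv2.imwrite(f'pics/{n}0.png',c['color'])
    np.savez(f'{n}0.npz',**c)
    for q in ['canister','canister_cap','canister_base','cradle','lock_grip','brush_mug','round_tin']:
        print(n,q,find(q,n,c))
E
```

```text
pics
{'time_s': np.float64(0.0), 'qpos': array([ 1.02 ,  0.492,  1.559,  0.   ,  1.092, -0.106]), 'qvel': array([ 0.002,  0.   , -0.001,  0.001,  0.001,  0.002]), 'joint_torque': array([-1.0000e-03, -6.1265e+01, -2.5818e+01,  6.9000e-02,  4.8000e-02,
       -0.0000e+00]), 'position': array([0.269, 0.564, 0.183]), 'eef_rot': array([-3.14 , -0.   ,  2.697]), 'force': array([0.103, 0.172, 0.916]), 'ft_torque': array([-0.055, -0.03 ,  0.015]), 'grip_force': np.float64(0.0), 'width': np.float64(0.095)}
top canister [(0.93, [0.693, 0.488, 0.056], [199, 146]), (0.79, [0.255, -0.268, 0.049], [415, 278]), (0.67, [0.249, 0.249, 0.055], [259, 275])]
top canister_cap [(0.95, [0.256, -0.268, 0.052], [415, 277]), (0.93, [0.249, 0.251, 0.052], [259, 275]), (0.75, [0.529, 0.15, 0.049], [292, 194]), (0.7, [0.704, 0.334, 0.094], [241, 140]), (0.66, [0.698, 0.489, 0.056], [199, 145])]
top canister_base [(0.92, [0.696, 0.486, 0.059], [200, 145]), (0.87, [0.257, -0.268, 0.057], [415, 277]), (0.8, [0.53, 0.151, 0.057], [292, 193]), (0.69, [0.252, 0.246, 0.051], [260, 274])]
top cradle [(0.65, [0.698, -0.3
[... 387 characters left out ...]
 (0.86, [0.522, 0.111, 0.05], [316, 199]), (0.57, [0.683, 0.484, 0.043], [320, 134])]
side canister_cap [(0.86, [0.684, 0.485, 0.043], [321, 134]), (0.68, [0.248, -0.29, 0.05], [270, 321]), (0.67, [0.524, 0.112, 0.055], [316, 198]), (0.58, [0.247, 0.233, 0.042], [221, 199])]
side canister_base [(0.88, [0.248, 0.231, 0.043], [222, 199]), (0.83, [0.253, -0.289, 0.05], [272, 320]), (0.8, [0.526, 0.112, 0.053], [317, 198])]
side cradle [(0.57, [0.498, -0.173, 0.06], [346, 259])]
side lock_grip [(0.74, [0.495, -0.18, 0.121], [347, 244])]
side brush_mug [(0.62, [0.697, 0.305, 0.091], [343, 146]), (0.5, [0.501, -0.177, 0.062], [348, 259])]
side round_tin [(0.86, [0.753, -0.128, 0.061], [420, 225])]
```

View pics/top0.png

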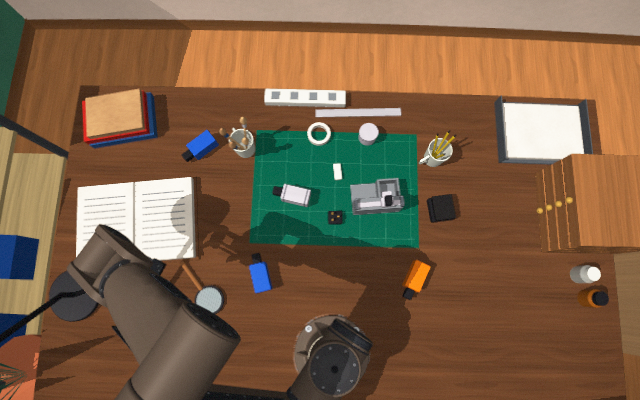

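View pics/side0.png

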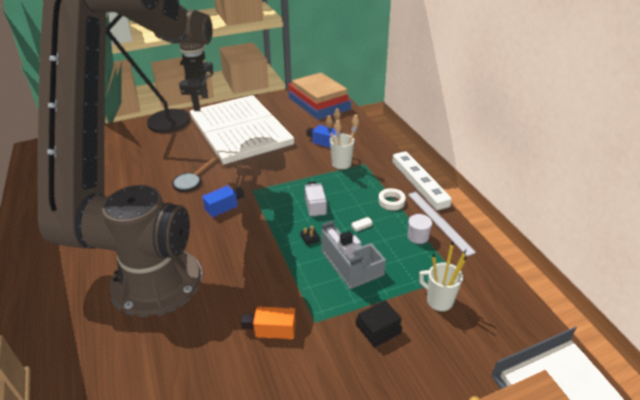

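The top view shows the aluminium canister at (292,194), with its black cap to the left at about (278,191). The look-alikes are blue at (200,146), blue at (260,275) and orange at (416,278). The cradle is at (378,195) with its black grip at (388,199), the eraser at (338,171) and the plug at (335,217). The side view agrees: canister (316,199), cradle (350,255). I choose the aluminium one at (292,194) and will check it in a crop.

```bash
cat >> h.py <<'E'
def rel(p,yaw=None):
    """shift (units of 0.1 m, tool axes) and turn (units pi/4, about tool z) from measured pose to world TCP p, yaw"""
    s=robot.get_state(); R=Ro.from_euler('xyz',s['eef_rot']); d=R.inv().apply(np.array(p)-s['position'])/0.1
    t=0 if yaw is None else -((yaw-s['eef_rot'][2]+np.pi)%(2*np.pi)-np.pi)/(np.pi/4)
    return d.round(3),round(t,3)
def rect(W,m):
    P=W[m][:,:2]; r=cv2.minAreaRect((P*1000).astype(np.float32)); return r
E
python3 - <<'E'
from h import *
c=dict(np.load('top0.npz')); W=cloud(c)
z=W[...,2]; x=W[...,0];y=W[...,1]
def rep(n,m): print(n,m.sum(),rect(W,m),np.nanmedian(z[m]))
a=(abs(x-.53)<.09)&(abs(y-.15)<.1)
rep('can>45',a&(z>.045)); rep('can>25',a&(z>.025))
b=(abs(x-.52)<.1)&(abs(y+.15)<.1)
for t in [.04,.075,.1,.125]: rep(f'cr>{t}',b&(z>t))
img=cv2.resize(c['color'][150:240,255:415],None,fx=5,fy=5,interpolation=cv2.INTER_CUBIC); cv2.imwrite('pics/crop0.png',img)
c2=dict(np.load('side0.npz'));W2=cloud(c2)
W=W2;z=W[...,2]; x=W[...,0];y=W[...,1]
a=(abs(x-.53)<.09)&(abs(y-.15)<.1)
rep('S can>45',a&(z>.045))
b=(abs(x-.52)<.1)&(abs(y+.15)<.1)
for t in [.04,.1,.125]: rep(f'S cr>{t}',b&(z>t))
c=grab('wrist'); print(np.array(c['world_from_camera']).round(3),c['fx'],c['k1'])
E
```

```text
can>45 434 ((531.8424072265625, 157.2109832763672), (125.05615997314453, 54.43439865112305), 78.3119125366211) 0.0541001389448289
can>25 541 ((532.3302612304688, 158.92864990234375), (129.05990600585938, 54.8340950012207), 77.57307434082031) 0.05291673298310351
cr>0.04 925 ((532.1893310546875, -136.86151123046875), (111.17195892333984, 164.983154296875), 5.814388751983643) 0.08894177460836117
cr>0.075 680 ((504.0956115722656, -139.56033325195312), (54.52391052246094, 164.0885467529297), 6.164690971374512) 0.09242289966859074
cr>0.1 247 ((505.2841491699219, -139.42782592773438), (52.427364349365234, 163.71139526367188), 5.857989311218262) 0.1158510043377945
cr>0.125 79 ((497.70404052734375, -165.34397888183594), (31.436866760253906, 22.736854553222656), 8.393573760986328) 0.14524690525170314
S can>45 345 ((529.2250366210938, 136.06814575195312), (99.4942626953125, 55.242034912109375), 78.6233901977539) 0.052356518079192726
S cr>0.04 1719 ((531.0555419921875, -141.89410400390625), (111.12435913085938, 167.28768920898438), 6.515692710876465) 0.08555985860085569
S cr>0.1 441 ((505.50347900390625, -144.99559020996094), (52.696834564208984, 167.28506469726562), 5.619546413421631) 0.11720167899089085
S cr>0.125 150 ((497.4747314453125, -171.0748291015625), (32.6192512512207, 26.564374923706055), 10.217538833618164) 0.14435194413840008
[[ 0.43   0.862  0.267  0.194]
 [ 0.903 -0.411 -0.128  0.601]
 [-0.001  0.296 -0.955  0.384]
 [ 0.     0.     0.     1.   ]] 360.618273489113 0.00037673636077991616
```

View pics/crop0.png

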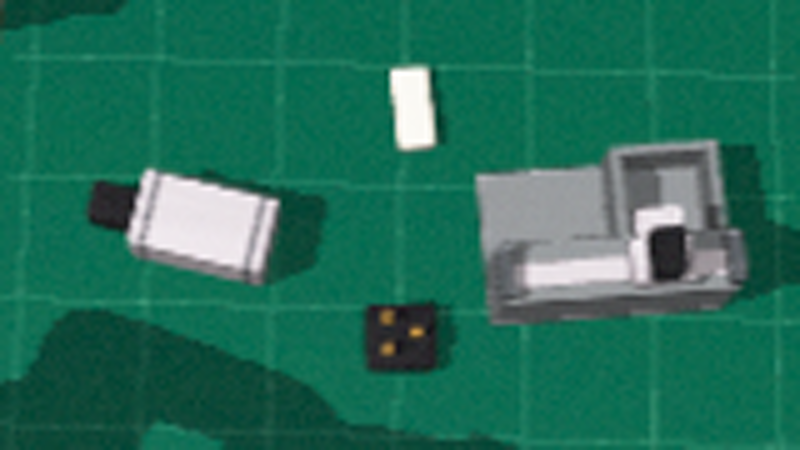

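The crop confirms a bare aluminium body with the black cap at the left (+y end, crop 110,205). The lock's tongue lies over the bay at about (658,220). Travelling towards the cradle now.

Call:
servo_tool:
  motion: [-0.25, -0.25, -0.2, 0, 0.6, -0.5, -0.5, -0.4, 0, 0.6, -0.75, -0.75, -0.6, 0, 0.6, -1, -1, -0.8, 0, 0.6, -1, -1, -0.8, 0, 0.6]
  squeeze: 15

```text
time_s: 1.27
position: [0.3181, 0.4278, 0.2679]
eef_rot: [3.137, 0.002, 2.694]
force: [0.4, 0.4, 1.4]
width: 0.0672
grip_force: 0.0
```

Call:
servo_tool:
  motion: [-0.25, -0.25, 0, 0, 0.6, -0.5, -0.5, 0, 0, 0.6, -0.75, -0.75, 0, 0, 0.6, -1, -1, 0, 0, 0.6, -1, -1, 0, 0, 0.6]

```text
time_s: 1.68
position: [0.3645, 0.2939, 0.264]
eef_rot: [-3.141, 0.001, 2.694]
force: [0.9, 0.2, -0.2]
width: 0.0572
grip_force: 0.0
```

Call:
servo_tool:
  motion: [-0.25, -0.25, 0, 0, 0.6, -0.5, -0.5, 0, 0, 0.6, -0.75, -0.75, 0, 0, 0.6, -1, -1, 0, 0, 0.6, -1, -1, 0, 0, 0.6]

```text
time_s: 2.1
position: [0.4122, 0.1608, 0.2638]
eef_rot: [-3.141, 0.001, 2.693]
force: [-0.1, 0.2, 0.2]
width: 0.0571
grip_force: 0.0
```

Call:
servo_tool:
  motion: [-0.25, -0.25, 0, 0.15, 0.6, -0.5, -0.5, 0, 0.3, 0.6, -0.75, -0.75, 0, 0.45, 0.6, -1, -1, 0, 0.6, 0.6, -1, -1, 0, 0.75, 0.6, -1, -1, 0, 0.9, 0.6, -1, -1, 0, 1, 0.6, -1, -1, 0, 1, 0.6]

```text
time_s: 2.77
position: [0.4581, 0.0315, 0.2637]
eef_rot: [-3.142, -0.0, 1.908]
force: [-0.2, -0.3, 0.3]
width: 0.0573
grip_force: 0.0
```

Call:
servo_tool:
  motion: [-0.3, 0, 0, 0.15, 0.6, -0.6, 0, 0, 0.3, 0.6, -0.9, 0, 0, 0.3, 0.6, -1, 0, 0, 0.3, 0.6, -1, 0, 0, 0.3, 0.6]

```text
time_s: 3.18
position: [0.492, -0.0643, 0.2635]
eef_rot: [-3.141, -0.0, 1.677]
force: [0.3, 0.3, -0.5]
width: 0.0569
grip_force: 0.0
```

```bash
cat >> h.py <<'E'
def blob(W,m):
    return [np.round(v,1) for v in rect(W,m)],round(float(np.nanmedian(W[...,2][m])),4),int(m.sum())
def near(W,x0,y0,dx,dy,za,zb): 
    return (abs(W[...,0]-x0)<dx)&(abs(W[...,1]-y0)<dy)&(W[...,2]>za)&(W[...,2]<zb)
E
python3 - <<'E'
from h import *
c=grab('wrist'); cv2.imwrite('pics/w1.png',c['color']); W=cloud(c); np.savez('w1.npz',**c)
for n,a in dict(grip=(.5,-.17,.06,.08,.138,.16),carr=(.5,-.15,.1,.1,.112,.122),stops=(.5,-.14,.1,.12,.101,.109),hous=(.5,-.14,.1,.12,.083,.09),wall=(.54,-.14,.1,.12,.056,.064),all=(.53,-.14,.1,.12,.03,.2)).items():
    m=near(W,*a)
    if m.sum()>5: print(n,blob(W,m))
print(find('lock_grip','wrist',c),find('bay_floor','wrist',c),robot.get_state()['position'])
E
```

```text
grip ([array([ 498.8, -168.1]), array([31.3, 22.3]), np.float64(5.7)], 0.1463, 714)
carr ([array([ 508.6, -164.5]), array([52.3, 34.4]), np.float64(0.8)], 0.1166, 802)
stops ([array([ 497. , -141.1]), array([ 32.8, 160.6]), np.float64(5.8)], 0.1054, 627)
hous ([array([ 499.4, -142.2]), array([ 42. , 162.3]), np.float64(5.9)], 0.0875, 1862)
wall ([array([ 541.9, -134. ]), array([ 82.4, 180.5]), np.float64(20.6)], 0.0595, 588)
all ([array([ 533.2, -138.9]), array([110.1, 163.7]), np.float64(5.9)], 0.0908, 7054)
[(0.75, [0.503, -0.158, 0.114], [324, 269])] [(0.92, [0.522, -0.135, 0.065], [342, 235])] [ 0.49095955 -0.06211179  0.2638245 ]
```

View pics/w1.png

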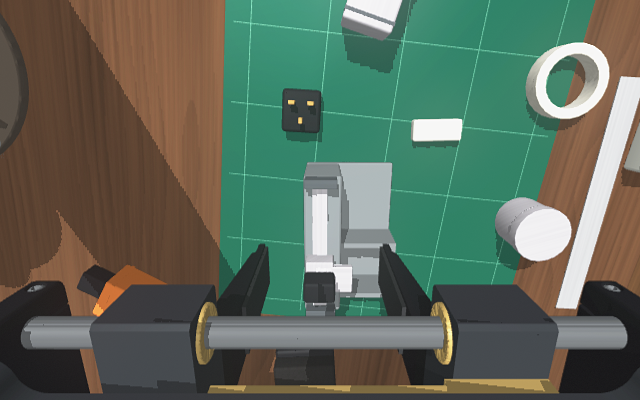

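The wrist view shows the cradle from (305,165) to (392,300), with the black grip at (320,288) below the gripper and the canister's end at (375,15). The grip measures (0.499,-0.168), top 0.146, which fits the text. Now I take the grip across cradle x.

Call:
servo_tool:
  motion: [-0.35, 0, 0.1, 0, 0.6, -0.7, -0.02, 0.3, 0, 0.6, -1, -0.04, 0.6, 0, 0.6, -1, -0.04, 0.6, 0, 0.6, -1, -0.04, 0.6, 0, 0.6]

```text
time_s: 3.75
position: [0.4972, -0.1627, 0.2028]
eef_rot: [-3.139, -0.002, 1.676]
force: [-0.3, 0.3, 0.2]
width: 0.0573
grip_force: 0.0
```

Call:
servo_tool:
  motion: [-0.05, 0, 0.3, 0, 0.6, -0.05, 0, 0.6, 0, 0.6, -0.05, 0, 0.8, 0, 0.6, -0.05, 0, 0.8, 0, 0.6, -0.05, 0, 0.8, 0, 0.1, -0.05, 0, 0.8, 0, 0.1, -0.05, 0, 0.8, 0, 0.1, -0.05, 0, 0.8, 0, 0.1]
  squeeze: 15

```text
time_s: 4.42
position: [0.499, -0.168, 0.1254]
eef_rot: [3.139, 0.001, 1.676]
force: [-0.5, 0.4, 0.3]
width: 0.036
grip_force: 0.0
```

Call:
servo_tool:
  motion: [0, 0, 0, 0, 0, 0, 0, 0, 0, 0, 0, 0, 0, 0, 0, 0.12, 0, 0, 0, 0, 0.24, 0, 0, 0, 0, 0.36, 0, 0, 0, 0, 0.48, 0, 0, 0, 0, 0.6, 0, 0, 0, 0, 0.68, 0, 0, 0, 0, 0.72, 0, 0, 0, 0, 0.75, 0, 0, 0, 0, 0.77, 0, 0, 0, 0]
  squeeze: 15

```text
time_s: 5.42
position: [0.4903, -0.0911, 0.1239]
eef_rot: [3.141, -0.0, 1.676]
force: [-0.4, 0.7, 0.1]
width: 0.0005
grip_force: 0.0
```

Run:
```python
from h import *
for n,zz in (('wrist',1),('top',1)):
    c=grab(n); W=cloud(c)
    m=near(W,.49,-.09,.035,.09,.138,.152) if n=='top' else near(W,.49,-.09,.025,.09,.142,.150)
    print(n,blob(W,m) if m.sum()>5 else m.sum())
    m=near(W,.49,-.09,.1,.11,.112,.122); print(n,blob(W,m) if m.sum()>5 else m.sum())
s=robot.get_state(); print(s['position'],s['force'],s['width'],s['grip_force'])
```

```text
wrist ([array([ 499.1, -165.5]), array([ 5.5, 17.8]), np.float64(5.9)], 0.1465, 222)
wrist 2
top 0
top 0
[ 0.49031285 -0.09143844  0.12390467] [ 0.92243414  0.11733237 -0.528552  ] 0.0004410048899539779 0.0
```

Run:
```python
from h import *
c=grab('wrist'); cv2.imwrite('pics/w2.png',c['color']); W=cloud(c)
m=near(W,.5,-.14,.1,.12,.135,.155); print(blob(W,m))
```

```text
([array([ 495.1, -127.6]), array([ 5.4, 94.9]), np.float64(5.8)], 0.1465, 254)
```

View pics/w2.png

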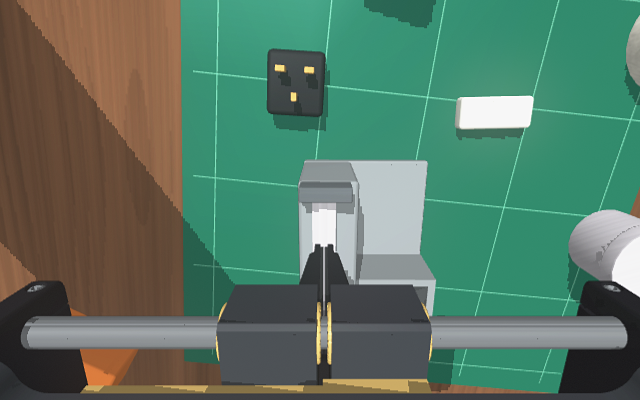

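The wrist view shows the shut fingers at (325,300) on the rail, ahead of the grip. They slipped off it and the lock did not move, so I'll push from behind with shut fingers instead.

Call:
servo_tool:
  motion: [0, 0, -0.2, 0, 0, 0, 0, -0.4, 0, 0, -0.25, 0, -0.4, 0, 0, -0.5, 0, -0.4, 0, 0, -0.75, 0, -0.4, 0, 0, -1, 0, -0.4, 0, 0, -1, 0, -0.4, 0, 0]

```text
time_s: 6.15
position: [0.5012, -0.1948, 0.1638]
eef_rot: [3.141, 0.001, 1.673]
force: [-0.2, 0.1, -0.7]
width: 0.0006
grip_force: 0.0
```

Call:
servo_tool:
  motion: [-0.13, 0, 0, 0, 0, -0.13, 0, 0.2, 0, 0, -0.13, 0, 0.4, 0, 0, -0.13, 0, 0.4, 0, 0, -0.13, 0, 0.4, 0, 0]

```text
time_s: 6.57
position: [0.5018, -0.2036, 0.1236]
eef_rot: [-3.14, -0.001, 1.676]
force: [0.6, 0.2, -0.9]
width: 0.0003
grip_force: 0.0
```

Call:
servo_tool:
  motion: [0.1, 0, 0, 0, 0, 0.2, 0, 0, 0, 0, 0.3, 0, 0, 0, 0, 0.4, 0, 0, 0, 0, 0.5, 0, 0, 0, 0, 0.6, 0, 0, 0, 0, 0.65, 0, 0, 0, 0, 0.7, 0, 0, 0, 0, 0.7, 0, 0, 0, 0]

```text
time_s: 7.32
position: [0.4947, -0.1334, 0.124]
eef_rot: [-3.142, -0.0, 1.677]
force: [-0.6, 0.1, -0.0]
width: 0.0005
grip_force: 0.0
```

```bash
cat > lock.py <<'E'
from h import *
C=np.array([.533,-.139]); a=np.radians(5.85); ex=np.array([np.cos(a),np.sin(a)]); ey=np.array([-ex[1],ex[0]])
for n in ('wrist','top','side'):
    c=grab(n); W=cloud(c); L=np.stack([(W[...,:2]-C)@ex,(W[...,:2]-C)@ey],-1)
    dark=c['color'].max(-1)<70
    m=(abs(L[...,0]+.036)<.014)&(abs(L[...,1])<.09)&(W[...,2]>.142)&(W[...,2]<.150)&dark
    q=(abs(L[...,0]+.005)<.006)&(abs(L[...,1])<.09)&(W[...,2]>.112)&(W[...,2]<.122)
    for k,v in (('grip',m),('tongue',q)):
        if v.sum()>3: print(n,k,v.sum(),np.percentile(L[...,1][v],[2,50,98]).round(4))
s=robot.get_state(); d=s['position'][:2]-C; print('tcp local',(d@ex).round(4),(d@ey).round(4),s['position'].round(4),s['force'].round(1),s['width'])
E
python3 lock.py
```

```text
wrist grip 18 [-0.0254 -0.0228 -0.0204]
wrist tongue 260 [-0.0217 -0.0153 -0.0106]
side grip 49 [-0.0399 -0.0312 -0.0209]
side tongue 28 [-0.041  -0.0301 -0.0129]
tcp local -0.0375 0.0084 [ 0.4949 -0.1345  0.1239] [-0.2  0.2 -0.5] 0.0004241055786679652
```

Run:
```python
from h import *
c=grab('side'); p=robot.get_state()['position']; u=project(c,p); print(u, project(c,[.4988,-.168,.147]))
x0,y0=290,180; print((u-[x0,y0])*6)
cv2.imwrite('pics/s3.png',cv2.resize(c['color'][180:280,290:410],None,fx=6,fy=6,interpolation=cv2.INTER_CUBIC))
```

```text
[339.52821535 232.60032512] [346.17612653 233.58191625]
[297.16929212 315.60195073]
```

View pics/s3.png

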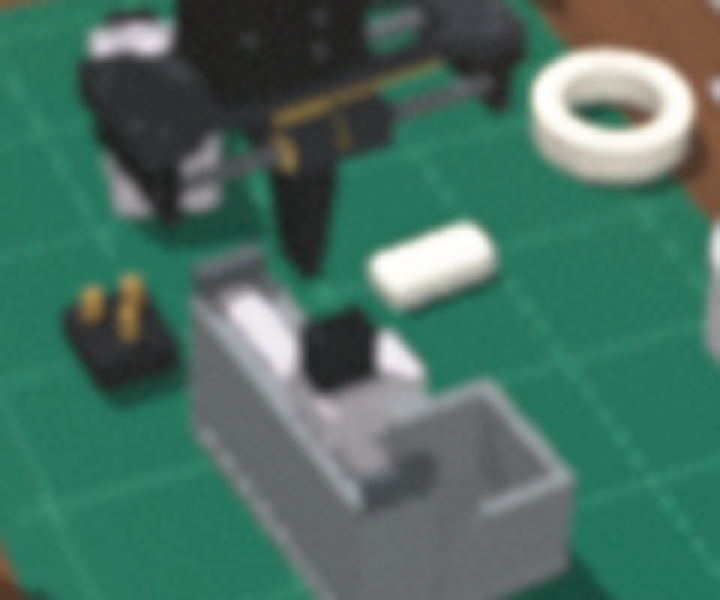

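The side crop shows the finger tip at (305,270), clear above and behind the black grip at (340,350). The reported TCP projects to (297,315), so the real tips are higher than reported. I'll measure that offset.

Run:
```python
from h import *
s=robot.get_state(); p=s['position']; print(p)
R=Ro.from_euler('xyz',s['eef_rot']).as_matrix()
for n in ('side','wrist','top'):
    c=grab(n); W=cloud(c); L=(W-p)@R   # tool coordinates
    m=(abs(L[...,0])<.03)&(abs(L[...,1])<.03)&(L[...,2]>-.06)&(W[...,2]>.128)&(c['color'].max(-1)<90)
    m&=~((abs(W[...,0]-.499)<.02)&(abs(W[...,1]+.168)<.014)&(W[...,2]<.15))
    P=L[m]; print(n,m.sum())
    if m.sum()>5:
        print(' max z',np.percentile(P[:,2],[50,90,98,100]).round(4)); t=P[P[:,2]>np.percentile(P[:,2],85)]; print(' tip',t.mean(0).round(4),t.min(0).round(4),t.max(0).round(4))
```

```text
[ 0.49484857 -0.13458528  0.12385777]
side 61
 max z [-0.0464 -0.0332 -0.0304 -0.0282]
 tip [-0.0029 -0.0022 -0.0323] [-0.0127 -0.0053 -0.0358] [ 0.0095  0.0026 -0.0282]
wrist 756
 max z [-0.0504 -0.0376 -0.033  -0.031 ]
 tip [ 0.0119  0.0008 -0.0362] [ 0.0105 -0.0035 -0.0402] [ 0.0132  0.0051 -0.031 ]
top 0
```

Side and wrist views agree that the true finger tips lie 29 mm short of the reported TCP. I'll allow for that from here and push 28 mm lower.

Call:
servo_tool:
  motion: [-0.25, 0, 0, 0, 0, -0.5, 0, 0, 0, 0, -0.7, 0, 0, 0, 0, -0.7, 0, 0.1, 0, 0, -0.7, 0, 0.2, 0, 0, -0.7, 0, 0.28, 0, 0, -0.7, 0, 0.28, 0, 0]

```text
time_s: 8.25
position: [0.501, -0.2026, 0.0939]
eef_rot: [-3.139, -0.002, 1.676]
force: [0.4, -0.5, -1.2]
width: 0.0006
grip_force: 0.0
```

Call:
servo_tool:
  motion: [0.1, 0, 0, 0, 0, 0.2, 0, 0, 0, 0, 0.3, 0, 0, 0, 0, 0.4, 0, 0, 0, 0, 0.5, 0, 0, 0, 0, 0.6, 0, 0, 0, 0, 0.7, 0, 0, 0, 0, 0.75, 0, 0, 0, 0, 0.8, 0, 0, 0, 0, 0.83, 0, 0, 0, 0, 0.83, 0, 0, 0, 0]

```text
time_s: 9.17
position: [0.4934, -0.1211, 0.0961]
eef_rot: [3.141, 0.0, 1.676]
force: [0.8, -0.2, -0.2]
width: 0.0
grip_force: 0.1
```

```bash
python3 lock.py; python3 -c "
from plant import robot; print(robot.hold_point_z)"
```

```text
wrist grip 815 [0.0328 0.038  0.0564]
wrist tongue 947 [0.0313 0.0467 0.0603]
side grip 30 [0.0094 0.0379 0.0527]
side tongue 14 [0.0294 0.035  0.0487]
tcp local -0.0378 0.0219 [ 0.4931 -0.1211  0.0958] [-0.2 -0.9 -0. ] 0.0005081618686519336
0.0188
```

Call:
servo_tool:
  motion: [0.01, 0, 0, 0, 0, 0.02, 0, 0, 0, 0, 0.03, 0, 0, 0, 0, 0.03, 0, 0, 0, 0]

```text
time_s: 9.65
position: [0.4933, -0.1207, 0.0959]
eef_rot: [3.141, 0.003, 1.677]
force: [-2.2, -19.6, -2.0]
width: 0.0004
grip_force: 9.4
```

Call:
servo_tool:
  motion: [0.01, 0, 0, 0, 0, 0.02, 0, 0, 0, 0, 0.02, 0, 0, 0, 0]

```text
time_s: 9.9
position: [0.4933, -0.1205, 0.096]
eef_rot: [3.141, 0.006, 1.677]
force: [-4.7, -32.2, -4.3]
width: 0.0002
grip_force: 15.9
```

```bash
python3 lock.py
```

```text
wrist grip 777 [0.0336 0.0382 0.0566]
wrist tongue 946 [0.0317 0.0469 0.0605]
side grip 34 [0.0102 0.033  0.0527]
side tongue 14 [0.0281 0.0326 0.0453]
tcp local -0.0376 0.0225 [ 0.4933 -0.1205  0.096 ] [ -4.2 -33.2  -4.2] 0.0004327661588255244
```

The force rise to 33 N confirms the open end stop. Backing off, lifting and going to look at the canister.

Call:
servo_tool:
  motion: [-0.1, 0, 0, 0, 0, -0.1, 0, -0.3, 0, 0, -0.1, 0, -0.6, 0, 0.5, -0.1, 0, -1, 0, 0.6, -0.1, 0, -1, 0, 0.6]

```text
time_s: 10.47
position: [0.4961, -0.1272, 0.2019]
eef_rot: [3.134, 0.004, 1.675]
force: [0.1, -0.4, 0.6]
width: 0.0151
grip_force: 0.0
```

Call:
servo_tool:
  motion: [0.3, 0.1, 0, 0, 0.7, 0.6, 0.2, 0, 0, 0.7, 1, 0.3, 0, 0, 0.7, 1, 0.3, 0, 0, 0.7]

```text
time_s: 10.8
position: [0.5134, -0.0188, 0.1958]
eef_rot: [3.141, -0.002, 1.679]
force: [-0.2, 0.4, -0.7]
width: 0.0415
grip_force: 0.0
```

Call:
servo_tool:
  motion: [0.3, 0.1, 0, 0.1, 0.7, 0.6, 0.2, 0, 0.25, 0.7, 1, 0.35, 0, 0.4, 0.7, 1, 0.35, 0, 0.4, 0.7, 1, 0.35, 0, 0.4, 0.7]

```text
time_s: 11.22
position: [0.5376, 0.0811, 0.1954]
eef_rot: [-3.141, -0.0, 1.364]
force: [-0.0, 0.1, -1.3]
width: 0.0663
grip_force: 0.0
```

Run:
```python
from h import *
c=grab('wrist'); W=cloud(c); cv2.imwrite('pics/w4.png',c['color'])
m=near(W,.533,.16,.08,.1,.048,.06); print('body',blob(W,m))
m=near(W,.533,.16,.08,.1,.02,.06); print('all',blob(W,m))
m=near(W,.533,.16,.08,.1,.036,.046)&(c['color'].max(-1)<80); print('cap',blob(W,m))
s=robot.get_state(); print(s['position'],s['eef_rot'],s['width'])
for q in ('plug','eraser'): print(q,find(q,'wrist',c))
```

```text
body ([array([529.9, 139.4]), array([95.1, 54.1]), np.float64(78.6)], 0.0535, 5968)
all ([array([533.4, 156.2]), array([129.5,  54.2]), np.float64(78.6)], 0.0533, 7196)
cap ([array([543.4, 202.8]), array([32.3, 27.6]), np.float64(77.8)], 0.0402, 813)
[0.53729895 0.07984794 0.19548122] [-3.14072826e+00  1.00858543e-04  1.36477465e+00] 0.06640813238864215
plug [(0.85, [0.462, 0.001, 0.021], [272, 259])]
eraser [(0.95, [0.627, -0.003, 0.02], [417, 235]), (0.73, [0.5, -0.084, 0.115], [320, 374])]
```

View pics/w4.png

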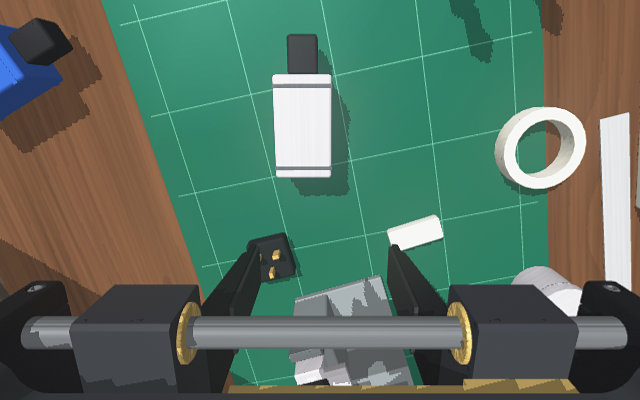

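The wrist view shows the aluminium canister at (302,105), cap up-image at (302,53), with the plug (272,258) and eraser (415,232) well clear. It measures 129.5 x 54 mm, top 0.0535, axis 78.5°, as it must be. I grasp the cap lightly, then swing it up about its base edge.

Call:
servo_tool:
  motion: [0.3, -0.07, 0.1, 0, 0.7, 0.6, -0.14, 0.3, 0, 0.7, 0.9, -0.2, 0.5, 0, 0.7, 1, -0.2, 0.5, 0, 0.7, 1, -0.2, 0.5, 0, 0.7]
  squeeze: 6

```text
time_s: 11.78
position: [0.5387, 0.1819, 0.1453]
eef_rot: [-3.14, 0.0, 1.363]
force: [0.6, -0.0, -0.0]
width: 0.0664
grip_force: 0.0
```

Call:
servo_tool:
  motion: [0.26, 0, 0.2, 0, 0.7, 0.26, 0, 0.5, 0, 0.7, 0.26, 0, 0.8, 0, 0.7, 0.26, 0, 1, 0, 0.7, 0.26, 0, 1, 0, 0.7]

```text
time_s: 12.2
position: [0.5432, 0.2046, 0.0434]
eef_rot: [-3.138, 0.002, 1.361]
force: [-0.0, -0.3, -0.4]
width: 0.0668
grip_force: 0.0
```

Run:
```python
from h import *
print(rel([.5437,.2072,-.021],1.370))
s=robot.get_state();p=s['position']; R=Ro.from_euler('xyz',s['eef_rot']).as_matrix()
c=grab('side'); W=cloud(c); L=(W-p)@R
m=(abs(L[...,0])<.015)&(abs(abs(L[...,1])-.036)<.012)&(L[...,2]>-.08)&(L[...,2]<.03)&(c['color'].max(-1)<60)
print(m.sum(), np.percentile(L[m],[2,50,98],axis=0).round(3) if m.sum() else '', p)
```

```text
(array([0.028, 0.002, 0.644]), np.float64(-0.012))
21 [[-0.015 -0.041 -0.079]
 [-0.011  0.035 -0.068]
 [-0.005  0.039 -0.044]] [0.54317294 0.20455502 0.04342616]
```

Call:
servo_tool:
  motion: [0.03, 0, 0.25, 0, 0.7, 0.03, 0, 0.5, 0, 0.7, 0.03, 0, 0.62, 0, 0.7, 0.03, 0, 0.62, 0, 0.1, 0.03, 0, 0.62, 0, 0.1, 0.03, 0, 0.62, 0, 0.1, 0.03, 0, 0.62, 0, 0.1, 0.03, 0, 0.62, 0, 0.1, 0.03, 0, 0.62, 0, 0.1, 0.03, 0, 0.62, 0, 0.1, 0.03, 0, 0.62, 0, 0.1, 0.03, 0, 0.62, 0, 0.1]
  squeeze: 6

```text
time_s: 13.25
position: [0.545, 0.2099, -0.0155]
eef_rot: [3.141, -0.0, 1.362]
force: [-1.0, 1.1, 5.8]
width: 0.0282
grip_force: 6.0
```

Call:
servo_tool:
  motion: [-0.03, 0, -0.13, 0, 0.1, -0.07, 0, -0.23, 0, 0.1, -0.12, 0, -0.33, 0, 0.1, -0.175, 0, -0.42, 0, 0.1, -0.24, 0, -0.51, 0, 0.1, -0.31, 0, -0.59, 0, 0.1, -0.39, 0, -0.66, 0, 0.1, -0.475, 0, -0.73, 0, 0.1, -0.56, 0, -0.79, 0, 0.1, -0.66, 0, -0.84, 0, 0.1, -0.76, 0, -0.88, 0, 0.1, -0.86, 0, -0.92, 0, 0.1]

```text
time_s: 14.25
position: [0.5266, 0.1246, 0.0763]
eef_rot: [-3.141, 0.0, 1.362]
force: [0.1, 0.2, -2.5]
width: 0.028
grip_force: 6.0
```

Run:
```python
from h import *
c=grab('side'); u=project(c,[.53,.11,.08]).astype(int); print(u)
x0,y0=u[0]-60,u[1]-60
cv2.imwrite('pics/s5.png',cv2.resize(c['color'][y0:y0+110,x0:x0+120],None,fx=5,fy=5,interpolation=cv2.INTER_CUBIC))
```

```text
[318 191]
```

View pics/s5.png

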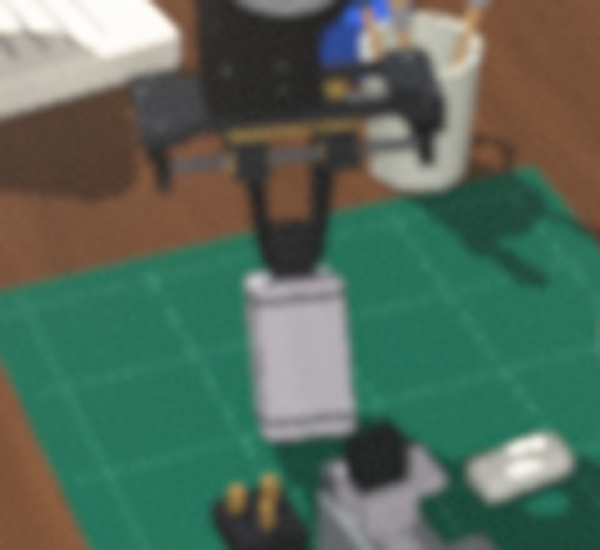

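The side crop shows the canister hanging from the cap (290,245), its body at (300,355) close to upright; -2.5 N is its full weight. Measuring the tilt and base height.

```bash
cat > tilt.py <<'E'
from h import *
s=robot.get_state(); p=s['position']; R=Ro.from_euler('xyz',s['eef_rot']).as_matrix()
for n in ('side','top','wrist'):
    c=grab(n); W=cloud(c); L=(W-p)@R
    m=(abs(L[...,0])<.08)&(abs(L[...,1])<.045)&(W[...,2]>.012)&(W[...,2]<p[2]+.06)
    b=c['color'].astype(int); m&=(b.min(-1)>110)
    if m.sum()<40: print(n,m.sum()); continue
    P=L[m]; z=W[m][:,2]; print(n,m.sum(),'lo',P.min(0).round(3),'hi',P.max(0).round(3),'world z',np.percentile(z,[1,99]).round(3))
    Q=P
    for _ in range(4):
        o=Q.mean(0); w=np.linalg.svd(Q-o,full_matrices=False)[2][2]; Q=P[abs((P-o)@w)<.004]
    print('  plane normal(tool)',(w*np.sign(w[np.argmax(abs(w))])).round(3),'center',o.round(3),len(Q))
E
python3 tilt.py
```

```text
side 601 lo [-0.08  -0.027 -0.034] hi [0.008 0.027 0.057] world z [0.027 0.108]
  plane normal(tool) [0.855 0.091 0.51 ] center [-0.055  0.001  0.01 ] 384
top 0
wrist 3047 lo [-0.028 -0.026 -0.055] hi [0.023 0.028 0.002] world z [0.08  0.118]
  plane normal(tool) [-0.494  0.001  0.87 ] center [-0.001  0.001 -0.016] 2943
```

θ is about 60°, exactly on the arc. Continuing to vertical.

Call:
servo_tool:
  motion: [-0.05, 0, -0.01, 0, 0.1, -0.105, 0, -0.025, 0, 0.1, -0.16, 0, -0.035, 0, 0.1, -0.21, 0, -0.04, 0, 0.1, -0.265, 0, -0.045, 0, 0.1, -0.32, 0, -0.045, 0, 0.1, -0.375, 0, -0.045, 0, 0.1, -0.43, 0, -0.04, 0, 0.1, -0.48, 0, -0.035, 0, 0.1, -0.535, 0, -0.025, 0, 0.1, -0.59, 0, -0.015, 0, 0.1, -0.64, 0, 0, 0, 0.1]

```text
time_s: 15.45
position: [0.5143, 0.0627, 0.0764]
eef_rot: [3.14, -0.001, 1.362]
force: [2.2, 3.6, 6.1]
width: 0.0281
grip_force: 6.0
```

```bash
python3 tilt.py
```

```text
side 532 lo [-0.074 -0.028 -0.035] hi [0.014 0.027 0.055] world z [0.025 0.108]
  plane normal(tool) [0.846 0.196 0.495] center [-0.048 -0.002  0.006] 294
top 0
wrist 3499 lo [-0.03  -0.027 -0.056] hi [ 0.023  0.028 -0.   ] world z [0.083 0.12 ]
  plane normal(tool) [-0.455 -0.     0.891] center [-0.     0.    -0.018] 3398
```

The canister lags at about 62° (28° lean) because pad friction holds it and the base slid. Easing the grip to 3 N and lifting so it can swing down.

Call:
servo_tool:
  motion: [0, 0, -0.05, 0, 0.1, 0, 0, -0.12, 0, 0.1, 0.05, 0, -0.15, 0, 0.1, 0.1, 0, -0.15, 0, 0.1, 0.2, 0, -0.15, 0, 0.1, 0.3, 0, -0.15, 0, 0.1, 0.35, 0, -0.15, 0, 0.1, 0.35, 0, -0.15, 0, 0.1, 0, 0, -0.15, 0, 0.1, 0, 0, -0.15, 0, 0.1, 0, 0, -0.15, 0, 0.1]
  squeeze: 3

```text
time_s: 16.52
position: [0.5134, 0.0623, 0.0908]
eef_rot: [-3.141, 0.0, 1.36]
force: [-0.4, 0.1, -0.9]
width: 0.028
grip_force: 3.0
```

```bash
python3 tilt.py
```

```text
side 572 lo [-0.049 -0.027 -0.035] hi [0.026 0.027 0.074] world z [0.021 0.112]
  plane normal(tool) [0.94  0.198 0.278] center [-0.032  0.001  0.023] 286
top 0
wrist 4225 lo [-0.079 -0.026 -0.049] hi [0.03  0.028 0.077] world z [0.02  0.112]
  plane normal(tool) [ 1.    -0.004 -0.02 ] center [ 0.021  0.001 -0.003] 1721
```

Run:
```python
from h import *
s=robot.get_state(); p=s['position']; R=Ro.from_euler('xyz',s['eef_rot']).as_matrix()
c=grab('wrist'); W=cloud(c); L=(W-p)@R; cv2.imwrite('pics/w6.png',c['color'])
b=c['color'].astype(int); m=(abs(L[...,0])<.05)&(abs(L[...,1])<.04)&(W[...,2]>.012)&(W[...,2]<.13)&(b.min(-1)>100)
P=L[m]
for k in range(3):
    best=None; rng=np.random.default_rng(0)
    for _ in range(300):
        q=P[rng.choice(len(P),3,False)]; n=np.cross(q[1]-q[0],q[2]-q[0]); nn=np.linalg.norm(n)
        if nn<1e-7: continue
        n/=nn; i=abs((P-q[0])@n)<.0015
        if best is None or i.sum()>best.sum(): best=i
    Q=P[best]; o=Q.mean(0); n=np.linalg.svd(Q-o,full_matrices=False)[2][2]
    print(len(Q),n.round(3),o.round(4),Q.min(0).round(3),Q.max(0).round(3)); P=P[~best]
    if len(P)<100: break
```

```text
3101 [ 0.187  0.002 -0.982] [ 0.0182  0.0008 -0.0108] [-0.023 -0.026 -0.019] [ 0.029  0.027 -0.007]
922 [ 0.983 -0.002  0.182] [0.0232 0.0003 0.0231] [ 0.013 -0.026 -0.011] [0.029 0.028 0.073]
87 [-0.188 -0.004  0.982] [ 0.0144 -0.0045 -0.0094] [-0.023 -0.026 -0.017] [ 0.026  0.028 -0.007]
```

View pics/w6.png

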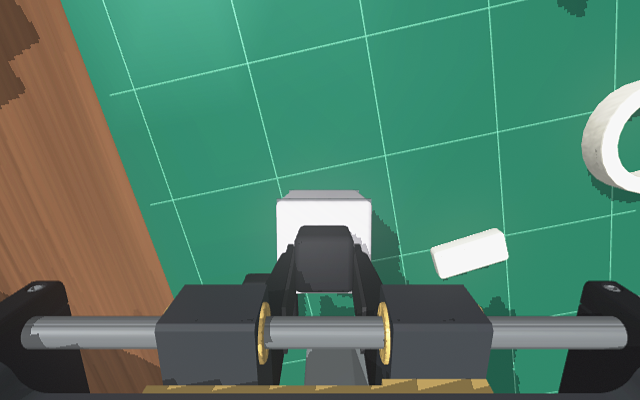

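The wrist view shows the cap between the fingers at (323,258) and the white shoulder seen almost square. The lean is 10.8°, so θ is about 79°. Lowering onto the base edge and rolling it flat.

Call:
servo_tool:
  motion: [0, 0, 0.1, 0, 0.1, 0, 0, 0.18, 0, 0.1, -0.03, 0, 0.2, 0, 0.1, -0.07, 0, 0.205, 0, 0.1, -0.11, 0, 0.21, 0, 0.1, -0.15, 0, 0.22, 0, 0.1, -0.19, 0, 0.23, 0, 0.1, -0.23, 0, 0.24, 0, 0.1, -0.24, 0, 0.24, 0, 0.1]

```text
time_s: 17.47
position: [0.5084, 0.039, 0.067]
eef_rot: [-3.141, -0.0, 1.361]
force: [-0.9, 0.1, -2.3]
width: 0.0281
grip_force: 3.0
```

```bash
cat > planes.py <<'E'
from h import *
s=robot.get_state(); p=s['position']; R=Ro.from_euler('xyz',s['eef_rot']).as_matrix()
c=grab('wrist'); W=cloud(c); L=(W-p)@R
b=c['color'].astype(int); m=(abs(L[...,0])<.05)&(abs(L[...,1])<.04)&(W[...,2]>.012)&(W[...,2]<.135)&(b.min(-1)>100)
P=L[m]; Wm=W[m]
for k in range(2):
    best=None; rng=np.random.default_rng(0)
    for _ in range(300):
        q=P[rng.choice(len(P),3,False)]; n=np.cross(q[1]-q[0],q[2]-q[0]); nn=np.linalg.norm(n)
        if nn<1e-7: continue
        n/=nn; i=abs((P-q[0])@n)<.0015
        if best is None or i.sum()>best.sum(): best=i
    Q=P[best]; o=Q.mean(0); n=np.linalg.svd(Q-o,full_matrices=False)[2][2]
    print(len(Q),n.round(3),o.round(4),Q.min(0).round(3),Q.max(0).round(3),'wz',Wm[best][:,2].mean().round(4)); P=P[~best]; Wm=Wm[~best]
    if len(P)<100: break
print(s['position'].round(4),s['force'].round(1),s['width'].round(4),s['time_s'])
E
python3 planes.py
```

```text
3757 [-0.999  0.001  0.034] [0.0304 0.0006 0.0022] [ 0.027 -0.026 -0.031] [0.033 0.028 0.055] wz 0.0648
2854 [-0.042 -0.002 -0.999] [ 0.019   0.0006 -0.0286] [-0.001 -0.026 -0.03 ] [ 0.027  0.027 -0.026] wz 0.0956Traceback (most recent call last):
  File "planes.py", line 16, in <module>
    print(s['position'].round(4),s['force'].round(1),s['width'].round(4),s['time_s'])
                                                     ^^^^^^^^^^^^^^^^
AttributeError: 'float' object has no attribute 'round'
```

Call:
servo_tool:
  motion: [0.02, 0, 0.01, 0, 0.1, 0.05, 0, 0.01, 0, 0.1, 0.05, 0, 0.01, 0, 0.1, 0.05, 0, 0.01, 0, 0.6, 0.05, 0, 0.01, 0, 0.6, 0.05, 0, 0.01, 0, 0.6, 0.05, 0, 0.01, 0, 0.6, 0.05, 0, 0.01, 0, 0.6, 0.05, 0, 0.01, 0, 0.6, 0.05, 0, -0.1, 0, 0.6, 0.05, 0, -0.3, 0, 0.6, 0.05, 0, -0.5, 0, 0.6]

```text
time_s: 18.52
position: [0.5093, 0.0444, 0.1171]
eef_rot: [-3.14, 0.0, 1.362]
force: [0.3, 0.3, -0.2]
width: 0.0569
grip_force: 0.0
```

```bash
sed -i "s/s\['width'\].round(4)/s['width']/" planes.py; python3 planes.py
```

```text
3258 [ 0.001 -0.    -1.   ] [0.007  0.0012 0.0226] [-0.027 -0.025  0.021] [0.027 0.028 0.024] wz 0.0945
1770 [-1.    -0.001  0.002] [0.0267 0.0011 0.0571] [ 0.024 -0.026  0.024] [0.027 0.028 0.105] wz 0.06
[0.5093 0.0444 0.1171] [ 0.3  0.3 -0.2] 0.05694831353371883 18.5167
```

Upright and free-standing: shoulder level at 0.0945 and axis within 1 mm of the tool. Letting it stand alone a moment, then retaking it by the cap.

Call:
servo_tool:
  motion: [0, 0, 0, 0, 0.6, 0, 0, 0, 0, 0.6, 0, 0, 0, 0, 0.6, 0, 0, 0.2, 0, 0.6, 0, 0, 0.4, 0, 0.6, 0, 0, 0.46, 0, 0.6, 0, 0, 0.46, 0, 0.1, 0, 0, 0.46, 0, 0.1, 0, 0, 0.46, 0, 0.1, 0, 0, 0.46, 0, 0.1, 0, 0, 0.46, 0, 0.1, 0, 0, 0.46, 0, 0.1]
  squeeze: 25

```text
time_s: 19.57
position: [0.51, 0.0444, 0.0715]
eef_rot: [3.141, -0.0, 1.362]
force: [-1.0, -0.2, 3.8]
width: 0.028
grip_force: 25.0
```

Call:
servo_tool:
  motion: [0, 0, 0, 0, 0.1, 0, 0, 0, 0, 0.1, 0, 0, -0.1, 0, 0.1, 0, 0, -0.3, 0, 0.1, 0, 0, -0.5, 0, 0.1, 0, 0, -0.7, 0, 0.1, 0, 0, -0.9, 0, 0.1, 0, 0, -1, 0, 0.1, 0, 0, -1, 0, 0.1]

```text
time_s: 20.32
position: [0.5105, 0.0444, 0.1731]
eef_rot: [3.138, -0.001, 1.362]
force: [0.3, 0.7, -1.1]
width: 0.0275
grip_force: 25.0
```

```bash
python3 planes.py; python3 -c "
from h import *
print(rel([.5554,-.181,.2],1.673))"
```

```text
663 [ 1.     0.    -0.003] [0.0265 0.0004 0.0522] [ 0.025 -0.026  0.038] [0.027 0.028 0.068] wz 0.1209
[0.5105 0.0444 0.1731] [ 0.3  0.7 -1.1] 0.027518992208031792 20.3167
(array([-2.111,  0.914, -0.283]), np.float64(-0.396))
```

Call:
servo_tool:
  motion: [0, 0.25, -0.1, 0, 0.1, -0.15, 0.5, -0.2, 0, 0.1, -0.35, 0.75, -0.3, 0, 0.1, -0.6, 0.9, -0.3, 0, 0.1, -0.7, 0.9, -0.3, 0, 0.1, -0.7, 0.9, -0.3, 0, 0.1]

```text
time_s: 20.87
position: [0.5825, -0.0446, 0.199]
eef_rot: [-3.139, 0.0, 1.359]
force: [-0.0, 1.0, -2.6]
width: 0.0274
grip_force: 25.0
```

Call:
servo_tool:
  motion: [-0.2, 0, 0, -0.1, 0.1, -0.4, 0, 0, -0.2, 0.1, -0.6, 0, 0, -0.3, 0.1, -0.7, 0, 0, -0.4, 0.1, -0.7, 0, 0, -0.4, 0.1, -0.7, 0, 0, -0.4, 0.1]

```text
time_s: 21.37
position: [0.5681, -0.1105, 0.2001]
eef_rot: [-3.14, -0.001, 1.673]
force: [0.3, 0.9, -2.1]
width: 0.028
grip_force: 25.0
```

```bash
python3 - <<'E'
from h import *
c=grab('wrist'); W=cloud(c); cv2.imwrite('pics/w7.png',c['color'])
a=np.radians(5.85); ex=np.array([np.cos(a),np.sin(a)]); ey=np.array([-ex[1],ex[0]]); C=np.array([.533,-.139])
for n,za,zb in (('hous',.083,.09),('wall',.056,.064),('base',.006,.014),('stop',.101,.109)):
    m=near(W,.53,-.14,.1,.13,za,zb); 
    if m.sum()<5: continue
    L=np.stack([(W[m][:,:2]-C)@ex,(W[m][:,:2]-C)@ey],-1); print(n,m.sum(),blob(W,m)[0],np.percentile(L,[.5,99.5],axis=0).round(4).tolist())
print(robot.get_state()['position'],rel([.5554,-.181,.2],1.673))
c=grab('top');W=cloud(c)
m=near(W,.53,-.14,.1,.13,.083,.095);print(blob(W,m))
E
python3 planes.py
```

```text
hous 2678 [array([ 498.7, -134.9]), array([ 42.3, 147.7]), np.float64(5.9)] [[-0.0544, -0.065], [-0.0127, 0.0802]]
wall 148 [array([ 517. , -124.2]), array([ 36.5, 144.9]), np.float64(21.3)] [[-0.0508, -0.0574], [-0.0125, 0.0814]]
base 3651 [array([548. , -78.4]), array([135.7, 163.4]), np.float64(89.9)] [[-0.0516, 0.0031], [0.0819, 0.1257]]
stop 593 [array([491. , -88.2]), array([34.2, 54. ]), np.float64(3.2)] [[-0.0522, 0.0603], [-0.0187, 0.0814]]
[ 0.56830914 -0.11016226  0.2003199 ] (array([-0.691, -0.201,  0.003]), np.float64(0.0))
([array([0., 0.]), array([0., 0.]), np.float64(0.0)], nan, 0)
44 [0.995 0.    0.1  ] [ 0.0258 -0.0054  0.0703] [ 0.014 -0.04   0.066] [0.026 0.025 0.188] wz 0.1302
[ 0.5685 -0.11    0.2005] [ 0.1  0.7 -1.5] 0.027523998921800304 21.4667
  return np.nanmean(a, axis, out=out, keepdims=keepdims)
```

View pics/w7.png

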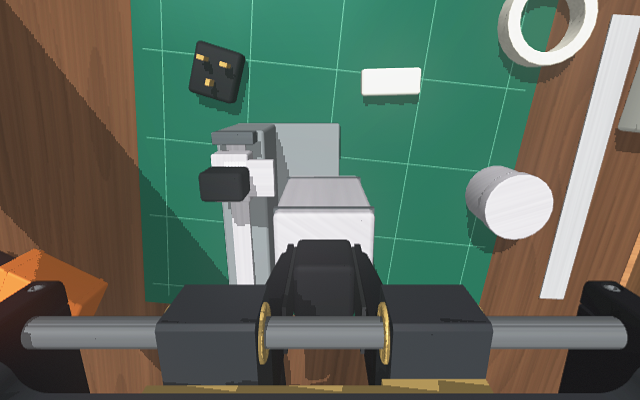

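The wrist view shows the held canister at (323,230), the lock fully open with its grip at (225,185), and the housing edges within 1 mm of my cradle model. Going over the bay and down to just above the walls.

Call:
servo_tool:
  motion: [-0.2, -0.06, 0, 0, 0.1, -0.4, -0.12, 0, 0, 0.1, -0.6, -0.18, 0, 0, 0.1, -0.69, -0.2, 0, 0, 0.1, -0.69, -0.2, 0, 0, 0.1, -0.69, -0.2, 0.2, 0, 0.1, -0.69, -0.2, 0.4, 0, 0.1, -0.69, -0.2, 0.6, 0, 0.1, -0.69, -0.2, 0.63, 0, 0.1, -0.69, -0.2, 0.63, 0, 0.1]

```text
time_s: 22.35
position: [0.5558, -0.1807, 0.1371]
eef_rot: [-3.14, -0.001, 1.676]
force: [-0.0, -0.0, -2.2]
width: 0.0276
grip_force: 25.0
```

Run:
```python
from h import *
print(robot.get_state()['force'],rel([.5554,-.181,.0815],1.673))
a=np.radians(5.85); ex=np.array([np.cos(a),np.sin(a)]); ey=np.array([-ex[1],ex[0]]); C=np.array([.533,-.139])
for n in('side','top'):
    c=grab(n); W=cloud(c); b=c['color'].astype(int).min(-1)
    L=np.stack([(W[...,:2]-C)@ex,(W[...,:2]-C)@ey],-1)
    for k,za,zb,br in (('can',.085,.15,120),('cansh',.145,.165,100),('bay wall',.055,.063,0)):
        m=(abs(L[...,0]-.02)<.05)&(abs(L[...,1]+.044)<.06)&(W[...,2]>za)&(W[...,2]<zb)&(b>br)
        if m.sum()>9: print(n,k,m.sum(),np.percentile(L[m],[2,98],axis=0).round(4).tolist())
```

```text
[-0.02545415 -0.00698854 -2.16115648] (array([-0.004, -0.004,  0.556]), np.float64(0.004))
side can 566 [[-0.0272, -0.0733], [0.0408, -0.0067]]
side cansh 257 [[-0.0092, -0.073], [0.0413, -0.0215]]
side bay wall 89 [[-0.0258, -0.0837], [0.0525, -0.0619]]
```

Call:
servo_tool:
  motion: [0, 0, 0.08, 0, 0.1, 0, 0, 0.16, 0, 0.1, 0, 0, 0.24, 0, 0.1, 0, 0, 0.32, 0, 0.1, 0, 0, 0.4, 0, 0.1, 0, 0, 0.46, 0, 0.1, 0, 0, 0.5, 0, 0.1, 0, 0, 0.53, 0, 0.1, 0, 0, 0.53, 0, 0.1]

```text
time_s: 23.2
position: [0.5558, -0.1819, 0.0843]
eef_rot: [-3.141, -0.001, 1.676]
force: [0.6, -0.6, -2.7]
width: 0.0283
grip_force: 25.0
```

Call:
servo_tool:
  motion: [0, 0, 0.01, 0, 0.1, 0, 0, 0.02, 0, 0.1, 0, 0, 0.03, 0, 0.1, 0, 0, 0.03, 0, 0.1]

```text
time_s: 23.53
position: [0.5561, -0.1819, 0.082]
eef_rot: [3.141, 0.0, 1.676]
force: [0.2, -0.0, -1.7]
width: 0.0277
grip_force: 25.0
```

Call:
servo_tool:
  motion: [0, 0, 0.01, 0, 0.1, 0, 0, 0.02, 0, 0.1, 0, 0, 0.02, 0, 0.1]

```text
time_s: 23.78
position: [0.5562, -0.182, 0.0815]
eef_rot: [3.141, 0.001, 1.676]
force: [-4.4, 1.6, 15.2]
width: 0.0278
grip_force: 25.0
```

Floor contact at exactly the predicted height. Releasing and rising.

Call:
servo_tool:
  motion: [0, 0, -0.01, 0, 0.1, 0, 0, -0.01, 0, 0.55, 0, 0, -0.01, 0, 0.55, 0, 0, -0.01, 0, 0.55, 0, 0, -0.01, 0, 0.55, 0, 0, -0.01, 0, 0.55, 0, 0, -0.01, 0, 0.55, 0, 0, -0.2, 0, 0.55, 0, 0, -0.4, 0, 0.55, 0, 0, -0.6, 0, 0.55, 0, 0, -0.8, 0, 0.55, 0, 0, -0.8, 0, 0.55]

```text
time_s: 24.78
position: [0.5574, -0.1825, 0.1635]
eef_rot: [3.137, 0.003, 1.676]
force: [0.5, -0.8, 0.2]
width: 0.052
grip_force: 0.0
```

```bash
sed -i 's/W\[...,2\]>.012/W[...,2]>.095/' planes.py; python3 planes.py; python3 lock.py
```

```text
2514 [-0.     0.005 -1.   ] [ 0.0071 -0.0008  0.0589] [-0.026 -0.027  0.057] [0.027 0.026 0.06 ] wz 0.1046
268 [-0.985  0.001  0.172] [ 0.0269 -0.0013  0.0637] [ 0.024 -0.027  0.057] [0.028 0.026 0.068] wz 0.0997
[ 0.5574 -0.1825  0.1635] [ 0.5 -0.8  0.2] 0.05197067323973744 24.7833
wrist grip 1337 [0.0346 0.0428 0.0555]
wrist tongue 724 [0.0315 0.0458 0.0597]
top tongue 14 [0.0469 0.0561 0.0628]
side grip 44 [0.0313 0.0407 0.0514]
side tongue 21 [0.0298 0.0444 0.0553]
tcp local 0.0181 -0.0448 [ 0.5556 -0.1817  0.159 ] [ 0.2  0.9 -0.1] 0.052583707394598535
```

Seated, with the shoulder level at 0.1046. Now to the far side of the lock's grip with shut fingers.

Call:
servo_tool:
  motion: [0.3, -0.15, 0, 0, 0, 0.6, -0.3, 0, 0, 0, 0.9, -0.45, 0, 0, 0, 1, -0.55, 0, 0, 0, 1, -0.55, 0, 0, 0]

```text
time_s: 25.4
position: [0.4885, -0.0861, 0.1591]
eef_rot: [-3.139, -0.001, 1.678]
force: [0.9, -0.5, 0.6]
width: 0.0248
grip_force: 0.0
```

Call:
servo_tool:
  motion: [0.1, 0, 0, 0, 0, 0.26, 0, 0, 0, 0, 0.26, 0, 0, 0, 0, 0.26, 0, 0, 0, 0, 0.26, 0, 0.2, 0, 0, 0.26, 0, 0.4, 0, 0, 0.26, 0, 0.6, 0, 0, 0.26, 0, 0.63, 0, 0, 0.26, 0, 0.63, 0, 0]

```text
time_s: 26.15
position: [0.488, -0.0629, 0.096]
eef_rot: [-3.139, -0.001, 1.675]
force: [0.8, 0.9, 0.9]
width: 0.0004
grip_force: 0.0
```

```bash
python3 lock.py
```

```text
wrist grip 71 [0.0359 0.0398 0.0444]
side grip 65 [0.0316 0.0424 0.0778]
side tongue 20 [0.0297 0.0439 0.0563]
tcp local -0.0362 0.0803 [ 0.4888 -0.0628  0.0978] [-0.2 -0.3 -0.3] 0.0004167209487771725
```

Call:
servo_tool:
  motion: [-0.1, 0, 0, 0, 0, -0.2, 0, 0, 0, 0, -0.3, 0, 0, 0, 0, -0.4, 0, 0, 0, 0, -0.5, 0, 0, 0, 0, -0.6, 0, 0, 0, 0, -0.7, 0, 0, 0, 0, -0.8, 0, 0, 0, 0, -0.88, 0, 0, 0, 0, -0.94, 0, 0, 0, 0, -0.98, 0, 0, 0, 0, -0.98, 0, 0, 0, 0]

```text
time_s: 27.3
position: [0.4985, -0.1607, 0.0968]
eef_rot: [3.142, 0.0, 1.675]
force: [0.8, 1.0, 0.0]
width: 0.0002
grip_force: 0.0
```

Call:
servo_tool:
  motion: [-0.01, 0, 0, 0, 0, -0.02, 0, 0, 0, 0, -0.03, 0, 0, 0, 0, -0.03, 0, 0, 0, 0]

```text
time_s: 27.63
position: [0.4986, -0.1626, 0.0968]
eef_rot: [-3.141, -0.0, 1.676]
force: [-0.3, 2.0, -1.1]
width: 0.0004
grip_force: 0.9
```

```bash
python3 lock.py
```

```text
wrist grip 213 [-0.0092 -0.0076 -0.007 ]
wrist tongue 307 [-0.036  -0.0303 -0.0266]
side grip 64 [-0.0541 -0.0443 -0.0199]
side tongue 29 [-0.0584 -0.0474 -0.0318]
tcp local -0.0366 -0.0199 [ 0.4986 -0.1626  0.0968] [ 0.6  2.3 -1.2] 0.00054764850891254
```

Call:
servo_tool:
  motion: [-0.01, 0, 0, 0, 0, -0.02, 0, 0, 0, 0, -0.03, 0, 0, 0, 0, -0.03, 0, 0, 0, 0]

```text
time_s: 28.12
position: [0.4989, -0.1654, 0.0969]
eef_rot: [-3.141, -0.001, 1.675]
force: [-0.8, 5.5, 0.2]
width: 0.0006
grip_force: 2.9
```

Call:
servo_tool:
  motion: [-0.01, 0, 0, 0, 0, -0.02, 0, 0, 0, 0, -0.03, 0, 0, 0, 0, -0.03, 0, 0, 0, 0]

```text
time_s: 28.45
position: [0.4988, -0.1657, 0.0969]
eef_rot: [-3.141, -0.005, 1.675]
force: [2.3, 25.1, 5.0]
width: 0.0002
grip_force: 12.2
```

The closed stop is reached at 25 N, about 90 mm from the open stop. Backing off, lifting and checking.

Call:
servo_tool:
  motion: [0.1, 0, 0, 0, 0, 0.15, 0, -0.2, 0, 0, 0.15, 0, -0.5, 0, 0, 0.3, 0, -0.8, 0, 0, 0.5, 0, -1, 0, 0, 0.8, 0, -1, 0, 0, 1, 0, -1, 0, 0, 1, 0, -1, 0, 0]

```text
time_s: 29.12
position: [0.4885, -0.0671, 0.1977]
eef_rot: [3.14, 0.0, 1.678]
force: [0.3, -0.9, 0.1]
width: 0.0004
grip_force: 0.0
```

```bash
python3 lock.py
python3 - <<'E'
from h import *
c=grab('wrist'); W=cloud(c); cv2.imwrite('pics/w9.png',c['color'])
m=near(W,.555,-.181,.035,.035,.13,.15)&(c['color'].max(-1)<80); print('cap',blob(W,m) if m.sum()>5 else 0)
c=grab('side')
for q in ('eraser','plug','tape_roll','round_tin'): print(q,find(q,'side',c)[:1])
E
```

```text
wrist grip 57 [-0.0537 -0.049  -0.0425]
top grip 24 [-0.0526 -0.047  -0.0411]
side grip 57 [-0.0577 -0.0494 -0.0381]
side tongue 30 [-0.063  -0.0503 -0.0316]
tcp local -0.0365 0.0733 [ 0.4892 -0.0699  0.1971] [ 0.1 -0.4 -0.2] -1.7508897148170812e-06
cap 0
eraser [(0.6, [0.627, -0.014, 0.016], [363, 223])]
plug [(0.64, [0.446, -0.024, 0.024], [309, 239])]
tape_roll [(0.9, [0.765, 0.058, 0.021], [392, 198])]
round_tin [(0.64, [0.727, 0.305, 0.099], [351, 142])]
```

View pics/w9.png

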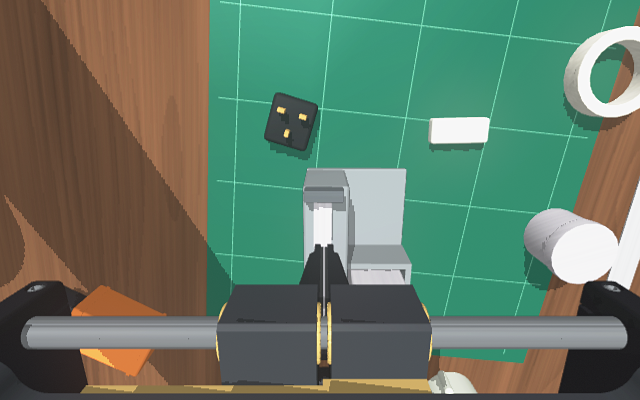

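The wrist view shows the cradle at (355,230) with the canister in the bay at (380,275), and the plug (292,120), eraser (459,130) and tin (570,245) where they were. The arm is clear and the lock is at its closed stop.

```bash
python3 -c "
from plant import order; print(order.job_done())"
```

```text
the job is handed in; nothing more can be done
None
```

I handed the job in at about 29 s on the robot clock: the lock went to its open stop, the canister was stood upright and released, then seated upright in the bay, and the lock was pushed to its closed stop; no verdict came back.

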